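Check-weigh a jar on the storeroom balance

ROBOT

A 6-joint arm with a two-finger parallel gripper is mounted at the origin on the work surface. World frame = base frame: x ahead of the robot, y to its left, z up, the work surface at z = 0. Lengths are in m, angles in degrees, forces in N, time in s.
With the tool pointing down it reaches from about 0.4 to 0.825 m from the base axis. Payload 7 kg.
Tool frame: the origin (TCP) lies at the very end of the fingers, on their centre line; the grasp point (between the pads) lies 19 mm behind it; y points along the fingers, z is the direction in which the jaws open and shut, and the axes are right-handed (so a half turn about y gives the same grasp; the last joint's range is limited). The gripper opens to 88 mm and grips with 3 to 60 N. Pads are 19 mm wide; open, the fingers measure 130 mm over their backs; the gripper's body (78 mm by 193 mm) begins 47 mm behind the grasp point.
Start: joints at [91.564, 20.546, 0.682, 0, -70.136, -16.507], TCP at [0.174, 0.652, 0.227] pointing down, gripper open.
Joint ranges: [-176.03, 176.03], [-82.01, 121.73], [-58.28, 71.71], [-173.87, 95.51], [-174.79, -0.11], [-173.66, 173.66]. Speed limits (degrees/s): [136.94, 136.94, 172.46, 180, 180, 180].

INTERFACE

Orientations are given as a 3x3 rotation matrix whose columns are the frame's x, y, z axes.
In Python, from cell import * gives the robot as it stands.
- The arm moves only by the tool jog_arm, never from a script. Its argument "targets" is a list of rows, each a list of 5 numbers: the finger opening in m, from 0 to 0.0876, then the shift along the world's x, y, z in m, then the turn about the world's z in degrees. In form: [[grip, dx, dy, dz, roll], ...]. A call has 1 to 20 rows; each row is the pose to reach, as a shift and turn from the pose commanded when the call began; what a row does not reach only later rows make up. A row lasts 1/12 s, in which the tool goes at most 41.7 mm and 7.16 degrees, less where a joint would pass 70% of its speed; a pose out of reach is approached as far as the arm can. A call with a gripper value outside its range is refused whole. The fingers move at their own pace and stop on an object; "grip_force" is the grip in N (left out, the last holds). Time passes only in rows, so rows that repeat a pose let the fingers close. It gives the time, the measured TCP pose, the force and the opening at its end, in the units of the state.
- get_state(): the state, without advancing time (a new reading comes with each control period).
- capture(name): name is "scene" or "side" or "wrist"; returns a dict with "frame" (384x512x3 uint8, blue, green, red), "z_map" (384x512 float32, m along the optical axis (not along the pixel's ray), 0 where there is no reading), "fx", "fy", "cx", "cy" (pixels), "world_from_camera" (4x4, takes a point from camera to world coordinates); the wrist camera has in their place "tool_from_camera" (4x4, takes a point from camera to tool coordinates, whose origin is the TCP and whose axes are the tool frame's). Camera axes: x right, y up, looking along -z (the intrinsics and any distortion apply to the point x, -y, -z); pixel columns grow to the right and rows downward; lengths in m; the calibration is good to about 2 mm. A picture is of the moment at which its call begins: read the wrist's pose just before it.
- sign_off(): hands the job in, once; it reports no verdict.
Trained networks look in the newest picture that a camera, given by its name, has taken for a name from the list of things; names that differ only in an ending like _2 or _b are one class to them, and where a whole thing is asked for, a point or a joint stands for the part that bears it (a point fixed in the world has none). Each returns a list of dicts, best first, with "conf" (0 to 1); they miss things now and then, are a little off and sometimes report something else, mostly with a low value. They report only what shows in the picture. A call takes as long as a camera call. They do not tell look-alikes from the thing itself.
- spot_in(camera, thing): "location" ([x, y, z] in m, in the coordinates of the camera as it stood for that picture, good to about 4 mm: the middle of the surface that is visible of it).
- trace(camera, thing): "pixels" (384x512 bool, what is visible of it).
The state is a dict: "time_s": time; "joint_positions": joint angles; "joint_vel": joint speeds; "joint_efforts": joint torques, N m; "ee_pos": TCP position; "orientation": TCP orientation; "wrist_force": force on the tool from outside, world axes, zero at the start; "ft_torque": the same for the moment, N m; "grip_width": finger opening in m.
Only numpy, scipy, OpenCV 4.12 (cv2) and the standard library are available. Lean on these libraries where they do the work, as an engineer would, in place of code of your own. Each camera call takes 0.05 s, during which the arm holds its last target. There are 200 camera calls.

TASK

The jar of chilli sauce on the balance weighs 300 g. Stand the weights that match it, the 200 g one (blue cap) and the 100 g one (yellow cap), upright on the balance's empty pan and let go, so that the beam comes to rest level.

Things in the scene. Friction and masses are not known exactly. Their poses are not given: they have to be found in the camera images.
- beam (a joint): Tilt of the green counter balance's beam, rad: 0 level, negative: the jar's pan low, positive: the weight pan low. Stops at -0.15 (the start) and 0.15. It leaves -0.15 only with over about 250 g on the weight pan, then swings about a second; over about 350 g takes it to 0.15. The linked pans stay horizontal; where a load stands on a pan makes no difference. The balance itself is fixed.
- pan (a point): Centre of the empty weight pan's floor, upper face; z up. It is the balance's pan on the robot's right (-y): round, aluminium, flat floor of 70 mm radius, rim 6 mm above the floor, room for both weights. Rides with the beam: 136 mm above the table at the start, 115 mm level. 140 mm to its left is the pivot with a dial plate 175 mm high, then the pan with the jar (64 mm wide, red lid).
- w200_mid (a point): Centre (half-way up) of the 200 g weight: upright dark steel cylinder, blue cap, 32 mm diameter, 48 mm high, z along its axis. On the table (top at z = 0) in any order with three others, 80 mm or more between centres; the fat 500 g one (red cap, 44 mm diameter, 58 mm high) and tiny 50 g one (white cap, 20 mm, 32 mm high) are not needed.
- w100_mid (a point): Centre (half-way up) of the 100 g weight: upright dark steel cylinder, yellow cap, 25 mm diameter, 40 mm high, z along its axis, standing on the table among the other weights.
There are look-alikes about, which are no part of the job. What is shaped like the part that bears w200_mid but turquoise is not meant.

How it is judged (in metres and radians):
At the end, for the whole second after the job is handed in: The 200 g and 100 g weights stand upright (within 10 degrees) on the floor of the weight pan (centres within 66 mm of the pan's centre, heights within 6 mm), and the beam is at rest within 0.06 rad of level (horizontal distance between each of w200_mid, w100_mid and pan below 0.066 m and z of w200_mid in the frame of pan between 0.018 and 0.03 m and angle between each of w200_mid, w100_mid's own z axis and vertical below 0.17 rad and z of w100_mid in the frame of pan between 0.014 and 0.026 m and value of joint beam between -0.06 and 0.06 rad and velocity of joint beam between -0.05 and 0.05 rad/s); the robot touches nothing.
It also fails if it takes over 61 s, if anything falls off the work surface, if the arm or the gripper's body presses on something with over 40 N, if the wrist force passes 120 N, or if a joint passes its speed limit or range.

## Working session

There is one attempt and no reset: what is moved stays moved. The work goes in short steps, Python scripts to look and compute and a tool call to move; the robot and the scene stay as the last step left them, time stands still between calls to the robot, and variables do not carry over. Pictures are saved under pics/ and viewed, about 8 in all and at most 12, crops included, and the job is handed in when it is done.

Besides the shell and the picture viewer there is one more tool, called after "Call:" as a command line: name --pt "numbers of a row" for each row, then --argument value for the rest. jog_arm: Moves the arm, as the interface text tells. Its arguments: {"type":"object","properties":{"targets":{"type":"array"},"grip_force":{"type":"number"}},"required":["targets"]}

```bash
mkdir -p pics
cat > h.py <<'E'
from cell import *
import numpy as np, cv2
def W(c,st=None):
    if 'world_from_camera' in c: return c['world_from_camera']
    T=np.eye(4);T[:3,:3]=st['orientation'];T[:3,3]=st['ee_pos'];return T@c['tool_from_camera']
def pts(c,T,m):
    v,u=np.nonzero(m&(c['z_map']>0));z=c['z_map'][v,u]
    p=np.c_[(u-c['cx'])/c['fx']*z,-(v-c['cy'])/c['fy']*z,-z,np.ones(len(z))]
    return (p@T.T)[:,:3]
def proj(c,T,p):
    q=np.linalg.inv(T)@np.r_[p,1];return c['cx']+c['fx']*q[0]/-q[2],c['cy']+c['fy']*q[1]/q[2]
E
python3 - <<'E'
from h import *
ims=[]
s=get_state();print(s['time_s'],s['ee_pos'],np.round(s['orientation'],3))
for n in('scene','side'):
    c=capture(n);T=W(c);print(n,[k for k in c],np.round(T,2).tolist());ims.append(c['frame'])
    for t in('w200_mid','w100_mid','pan','beam'):
        try:
            for d in spot_in(n,t)[:5]:
                p=(T@np.r_[d['location'],1])[:3];print(t,round(d['conf'],2),p.round(3),np.round(proj(c,T,p)))
        except Exception as e: print(t,e)
    cv2.imwrite(f'pics/{n}.png',c['frame'])
E
```

```text
0.0 [0.17394851 0.65168585 0.22561367] [[-0.966 -0.    -0.258]
 [ 0.258 -0.002 -0.966]
 [-0.    -1.     0.002]]
scene ['frame', 'z_map', 'fx', 'fy', 'cx', 'cy', 'world_from_camera'] [[-0.82, -0.31, 0.48, 0.96], [0.57, -0.47, 0.67, 0.59], [0.02, 0.83, 0.56, 0.62], [0.0, 0.0, 0.0, 1.0]]
w200_mid 0.41 [ 0.365 -0.165  0.044] [264. 168.]
w100_mid 0.57 [ 0.566 -0.199  0.025] [191. 191.]
pan 0.89 [0.548 0.016 0.132] [247. 195.]
beam 0.75 [0.549 0.221 0.094] [313. 268.]
side ['frame', 'z_map', 'fx', 'fy', 'cx', 'cy', 'world_from_camera'] [[0.77, 0.33, -0.55, 0.06], [-0.64, 0.41, -0.65, -0.59], [0.01, 0.85, 0.53, 0.51], [0.0, 0.0, 0.0, 1.0]]
w200_mid 0.96 [ 0.353 -0.177  0.034] [231. 265.]
w200_mid 0.94 [ 0.433 -0.195  0.038] [270. 250.]
w100_mid 0.59 [ 0.555 -0.207  0.029] [317. 232.]
pan 0.8 [0.542 0.01  0.145] [247. 148.]
beam 0.58 [0.534 0.052 0.138] [233. 146.]
```

Run:
```python
import cv2,numpy as np
a=cv2.imread('pics/scene.png');b=cv2.imread('pics/side.png')
x=cv2.resize(a[120:340,130:430],(780,572));y=cv2.resize(b[100:320,150:450],(780,572))
cv2.imwrite('pics/a.png',x);cv2.imwrite('pics/b.png',y)
```

```text
(no output)
```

View pics/a.png

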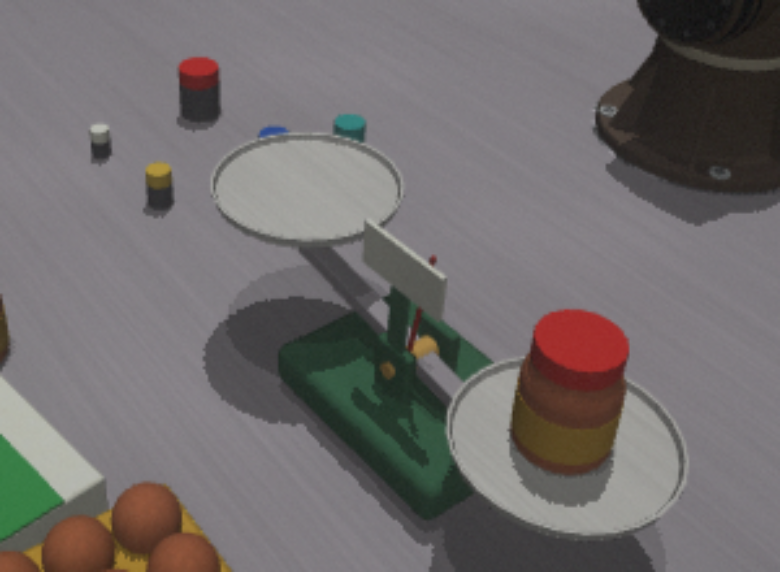

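View pics/b.png

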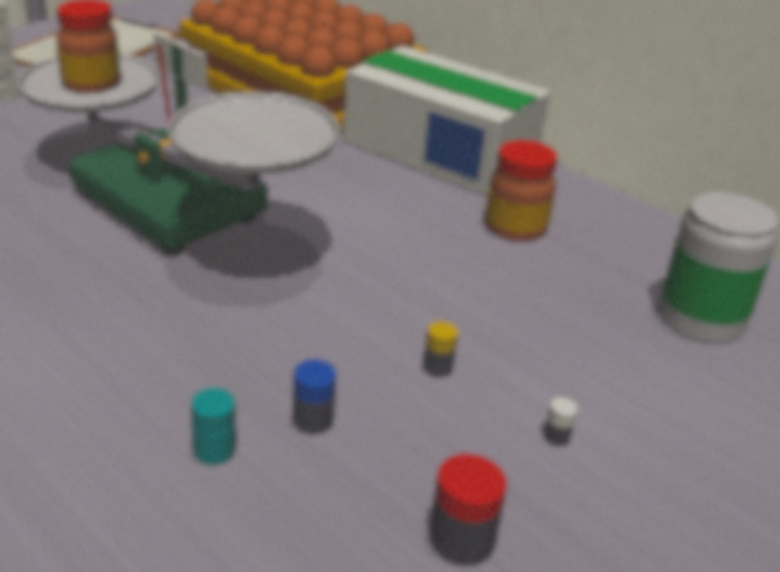

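The blue cap is the 200 g weight: side crop (314,375), and scene crop (273,132), mostly hidden behind the pan. The yellow one is at side crop (441,335) and scene crop (159,172). Look-alikes and other weights are the turquoise cylinder at side crop (214,425), the fat red one (470,490) and the tiny white one (562,415). I choose blue and yellow.

```bash
cat >> h.py <<'E'
def caps(c,T):
    P=np.zeros(c['z_map'].shape+(3,));ok=c['z_map']>0;P[ok]=pts(c,T,ok)
    hsv=cv2.cvtColor(c['frame'],cv2.COLOR_BGR2HSV)
    box=ok&(P[...,0]>.2)&(P[...,0]<.85)&(P[...,1]<-.06)&(P[...,1]>-.5)&(P[...,2]>.012)&(P[...,2]<.1)
    n,l,s,_=cv2.connectedComponentsWithStats(box.astype(np.uint8))
    for i in range(1,n):
        if s[i,4]<25: continue
        q=P[l==i];zt=np.percentile(q[:,2],95);m=(l==i)&(P[...,2]>zt-.004);t=P[m]
        (a,b),r=cv2.minEnclosingCircle(t[:,:2].astype(np.float32))
        print(s[i,:4],'ztop',zt.round(4),'mid',((t.min(0)+t.max(0))/2)[:2].round(4),'circ',np.round((a,b,r),4),'hsv',np.median(hsv[m],0))
def pan(c,T,ylo=-.1,yhi=.13):
    m=c['z_map']>0;P=np.zeros(m.shape+(3,));P[m]=pts(c,T,m)
    hsv=cv2.cvtColor(c['frame'],cv2.COLOR_BGR2HSV)
    k=m&(np.abs(P[...,0]-.545)<.12)&(P[...,1]>ylo)&(P[...,1]<yhi)&(P[...,2]>.1)&(P[...,2]<.15)
    q=P[k];(a,b),r=cv2.minEnclosingCircle(q[:,:2].astype(np.float32))
    print('pan',np.round((a,b,r),4),'mid',((q.min(0)+q.max(0))/2).round(4),'z',np.percentile(q[:,2],[5,25,50,75,95,99]).round(4))
E
python3 - <<'E'
from h import *
for n in('scene','side'):
    c=capture(n);T=W(c);print(n);caps(c,T);pan(c,T)
E
```

```text
scene
[199 142  16  22] ztop 0.059 mid [ 0.4411 -0.3375] circ [ 0.4432 -0.3381  0.0231] hsv [  0. 182. 162.]
[258 164  13  11] ztop 0.049 mid [ 0.3629 -0.167 ] circ [ 0.3634 -0.166   0.0177] hsv [ 89. 145. 127.]
[164 168   8  10] ztop 0.0332 mid [ 0.5731 -0.3171] circ [ 0.5721 -0.3173  0.0098] hsv [ 34.  13. 180.]
[230 169  11   4] ztop 0.0498 mid [ 0.4408 -0.1951] circ [ 0.4408 -0.1904  0.0139] hsv [111. 157. 140.]
[ 62 172  40  42] ztop 0.0966 mid [ 0.7972 -0.2908] circ [ 0.7973 -0.3041  0.0366] hsv [30.  7. 88.]
[186 183  10  14] ztop 0.041 mid [ 0.5635 -0.2058] circ [ 0.5636 -0.2062  0.0132] hsv [ 23. 161. 170.]
[ 97 216  36  43] ztop 0.086 mid [ 0.7952 -0.1033] circ [ 0.7948 -0.1033  0.0293] hsv [  1. 186. 161.]
pan [0.5533 0.0333 0.0971] mid [0.5457 0.0333 0.1409] z [0.1347 0.1357 0.1363 0.1371 0.1419 0.1432]
side
[336 154  28  36] ztop 0.0856 mid [ 0.7937 -0.1028] circ [ 0.7939 -0.1031  0.0291] hsv [  1. 203. 179.]
[404 183  44  46] ztop 0.0967 mid [ 0.78   -0.3084] circ [ 0.7903 -0.3079  0.0362] hsv [ 12.  11. 127.]
[313 223  13  19] ztop 0.0412 mid [ 0.5602 -0.2069] circ [ 0.5611 -0.207   0.0127] hsv [ 23.  204.5 175.5]
[262 238  17  25] ztop 0.0491 mid [ 0.44   -0.1888] circ [ 0.4404 -0.1891  0.0167] hsv [111. 179. 152.]
[223 249  17  27] ztop 0.0491 mid [ 0.3622 -0.1671] circ [ 0.3621 -0.167   0.0161] hsv [ 89. 190. 134.]
[360 253  12  15] ztop 0.0332 mid [ 0.57   -0.3176] circ [ 0.5699 -0.3184  0.0101] hsv [ 21.   14.5 179.5]
[315 274  30  40] ztop 0.0592 mid [ 0.4402 -0.3372] circ [ 0.4409 -0.3378  0.0228] hsv [  0. 200. 180.]
pan [0.5445 0.0346 0.0956] mid [0.5447 0.034  0.1405] z [0.1348 0.1357 0.1363 0.1372 0.142  0.1432]
```

Call:
jog_arm --pt "0.06 0.246 -0.232 0.094 0" --pt "0.06 0.246 -0.232 0.094 0" --pt "0.06 0.246 -0.232 0.094 0" --pt "0.06 0.246 -0.232 0.094 0" --pt "0.06 0.246 -0.232 0.094 0" --pt "0.06 0.246 -0.232 0.094 0" --pt "0.06 0.246 -0.232 0.094 0" --pt "0.06 0.246 -0.232 0.094 0" --pt "0.06 0.246 -0.232 0.094 0" --pt "0.06 0.326 -0.652 0.094 0" --pt "0.06 0.326 -0.652 0.094 0" --pt "0.06 0.326 -0.652 0.094 0" --pt "0.06 0.326 -0.652 0.094 0" --pt "0.06 0.326 -0.652 0.094 0" --pt "0.06 0.326 -0.652 0.094 0" --pt "0.06 0.326 -0.652 0.094 0" --pt "0.06 0.326 -0.652 0.094 0" --pt "0.06 0.326 -0.652 0.094 0" --pt "0.06 0.326 -0.652 0.094 0" --pt "0.06 0.326 -0.652 0.094 0" --grip_force 20

```text
time_s: 2.27
ee_pos: [0.5001, -0.0042, 0.3209]
orientation: [[-0.965, 0.0, -0.261], [0.261, -0.001, -0.965], [-0.001, -1.0, 0.0]]
wrist_force: [-0.4, 0.0, 0.6]
grip_width: 0.0599
```

Call:
jog_arm --pt "0.06 -0.04 -0.166 0 0" --pt "0.06 -0.04 -0.166 0 0" --pt "0.06 -0.04 -0.166 0 0" --pt "0.06 -0.04 -0.166 0 0" --pt "0.06 -0.04 -0.166 0 0" --pt "0.06 -0.04 -0.166 0 0" --pt "0.06 -0.04 -0.166 0 0" --pt "0.06 -0.04 -0.166 0 0"

```text
time_s: 2.93
ee_pos: [0.4603, -0.1652, 0.3206]
orientation: [[-0.966, 0.0, -0.257], [0.257, 0.0, -0.966], [-0.0, -1.0, -0.0]]
wrist_force: [-0.0, -0.5, 0.8]
grip_width: 0.0601
```

Run:
```python
from h import *
s=get_state();c=capture('wrist');T=W(c,s);print(s['ee_pos'],s['joint_positions'],s['joint_vel'][:2],T[:3,3])
caps(c,T)
try: pan(c,T)
except Exception as e: print(e)
for t in('w200_mid','w100_mid'):
    for d in spot_in('wrist',t)[:4]:
        p=(T@np.r_[d['location'],1])[:3];print(t,round(d['conf'],2),p.round(3),np.round(proj(c,T,p)))
cv2.imwrite('pics/w1.png',c['frame'])
```

```text
[ 0.46030155 -0.16519108  0.32059819] [ 3.34189715e+00 -2.37318183e-01 -1.29127475e+01 -8.85362269e-03
 -7.73115424e+01  7.17445488e+01] [0.99621366 0.02283056] [ 0.5353396  -0.18497354  0.47812661]
[328  59  16  15] ztop 0.0323 mid [ 0.5723 -0.3188] circ [ 0.5725 -0.3186  0.0099] hsv [114.   6. 213.]
[260  83  16  18] ztop 0.0405 mid [ 0.5641 -0.2073] circ [ 0.5642 -0.2073  0.0124] hsv [ 28. 199. 210.]
[346 132  37  30] ztop 0.0586 mid [ 0.4426 -0.3379] circ [ 0.4427 -0.3379  0.022 ] hsv [  1. 209. 212.]
[266 158  20  22] ztop 0.0485 mid [ 0.4426 -0.1898] circ [ 0.4425 -0.1897  0.0159] hsv [109. 197. 171.]
[265 202  19  24] ztop 0.0483 mid [ 0.3648 -0.1684] circ [ 0.3649 -0.168   0.016 ] hsv [ 89.  217.5 166. ]
pan [0.5495 0.0343 0.0967] mid [0.5469 0.0341 0.1404] z [0.1338 0.1345 0.1351 0.1358 0.1406 0.1418]
w200_mid 0.92 [ 0.377 -0.168  0.05 ] [273. 211.]
w200_mid 0.54 [ 0.444 -0.186  0.044] [273. 170.]
w100_mid 0.57 [ 0.564 -0.207  0.037] [267.  91.]
```

View pics/w1.png

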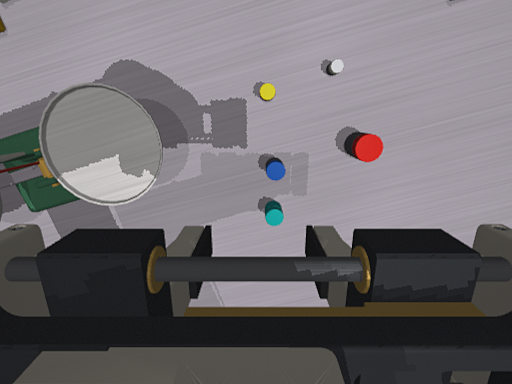

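```bash
cat >> h.py <<'E'
from scipy.optimize import least_squares
def panfit(c,T,z0=.139,z1=.147):
    q=pts(c,T,np.ones(c['z_map'].shape,bool));q=q[(q[:,2]>z0)&(q[:,2]<z1)&(q[:,1]<.075)&(np.abs(q[:,0]-.545)<.1)&(q[:,1]>-.1)]
    d=np.hypot(q[:,0]-.546,q[:,1]-.013);q=q[(d>.06)&(d<.085)]
    r=least_squares(lambda v:np.hypot(q[:,0]-v[0],q[:,1]-v[1])-v[2],[.546,.013,.072],loss='soft_l1',f_scale=.002);print('rim',r.x.round(4),len(q),q[:,2].mean().round(4))
E
python3 - <<'E'
from h import *
s=get_state()
for n in('scene','side','wrist'):
    c=capture(n);T=W(c,s);panfit(c,T)
cv2.imwrite('pics/w2.png',cv2.resize(c['frame'][60:230,230:400],None,fx=3,fy=3))
E
```

```text
rim [0.546  0.0147 0.0737] 271 0.1412
rim [0.5442 0.0144 0.0737] 199 0.1412
rim [0.547  0.0133 0.0736] 865 0.1407
```

View pics/w2.png

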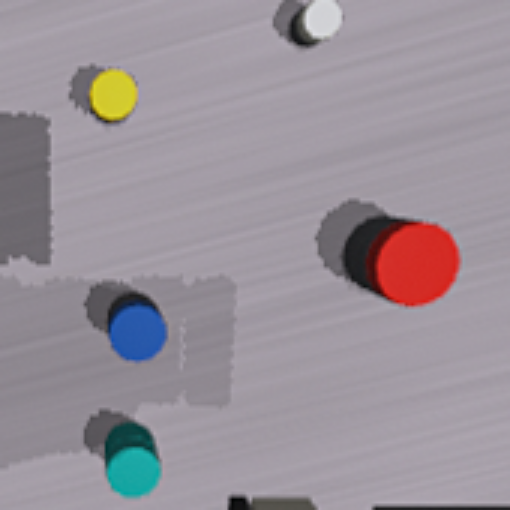

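The blue one with a dark steel body is at crop (137,330). The one that is turquoise all over is at (133,470) and isn't wanted. Descending onto the blue weight.

Call:
jog_arm --pt "0.06 -0.019 -0.0235 -0.2 0" --pt "0.06 -0.019 -0.0235 -0.2 0" --pt "0.06 -0.019 -0.0235 -0.2 0" --pt "0.06 -0.019 -0.0235 -0.2 0" --pt "0.06 -0.019 -0.0235 -0.2 0" --pt "0.06 -0.019 -0.0235 -0.2 0" --pt "0.06 -0.019 -0.0235 -0.2 0" --pt "0.06 -0.019 -0.0235 -0.24 0" --pt "0.06 -0.019 -0.0235 -0.27 0" --pt "0.06 -0.019 -0.0235 -0.29 0" --pt "0.06 -0.019 -0.0235 -0.3 0" --pt "0.06 -0.019 -0.0235 -0.307 0" --pt "0.06 -0.019 -0.0235 -0.307 0" --pt "0.06 -0.019 -0.0235 -0.307 0"

```text
time_s: 4.4
ee_pos: [0.443, -0.1892, 0.0152]
orientation: [[-0.966, 0.003, -0.257], [0.257, -0.0, -0.966], [-0.003, -1.0, -0.0]]
wrist_force: [-0.6, 0.8, 0.6]
grip_width: 0.0599
```

Call:
jog_arm --pt "0.02 0 0 0 0" --pt "0.02 0 0 0 0" --pt "0.02 0 0 0 0" --pt "0.02 0 0 0 0" --pt "0.02 0 0 0 0" --pt "0.02 0 0 0 0" --pt "0.02 0 0 0 0" --pt "0.02 0 0 0 0" --pt "0.02 0 0 0 0" --pt "0.02 0 0 0 0" --grip_force 20

```text
time_s: 5.23
ee_pos: [0.4413, -0.1894, 0.0139]
orientation: [[-0.966, 0.0, -0.258], [0.258, -0.0, -0.966], [-0.0, -1.0, 0.0]]
wrist_force: [-1.6, 0.7, 6.0]
grip_width: 0.0315
```

Call:
jog_arm --pt "0.02 0 0 0.02 0" --pt "0.02 0 0 0.06 0" --pt "0.02 0 0 0.1 0" --pt "0.02 0 0 0.14 0" --pt "0.02 0 0 0.18 0" --pt "0.02 0 0 0.2 0" --pt "0.02 0.105 0.2315 0.2 -75" --pt "0.02 0.105 0.2315 0.2 -75" --pt "0.02 0.105 0.2315 0.2 -75" --pt "0.02 0.105 0.2315 0.2 -75" --pt "0.02 0.105 0.2315 0.2 -75" --pt "0.02 0.105 0.2315 0.2 -75" --pt "0.02 0.105 0.2315 0.2 -75" --pt "0.02 0.105 0.2315 0.2 -75" --pt "0.02 0.105 0.2315 0.2 -75" --pt "0.02 0.105 0.2315 0.2 -75" --pt "0.02 0.105 0.2315 0.2 -75" --pt "0.02 0.105 0.2315 0.2 -75" --pt "0.02 0.105 0.2315 0.2 -75" --pt "0.02 0.105 0.2315 0.2 -75"

```text
time_s: 6.9
ee_pos: [0.5458, 0.042, 0.2132]
orientation: [[-0.005, -0.001, -1.0], [1.0, -0.0, -0.005], [-0.0, -1.0, 0.001]]
wrist_force: [0.8, 0.2, -0.7]
grip_width: 0.0316
```

Run:
```python
from h import *
s=get_state();print(s['time_s'],s['ee_pos'],s['joint_positions'][5],s['wrist_force'],s['grip_width'])
c=capture('wrist');T=W(c,s);panfit(c,T);d=capture('side');panfit(d,W(d))
cv2.imwrite('pics/p1.png',np.hstack([cv2.resize(c['frame'],(400,300)),cv2.resize(d['frame'][60:285,120:420],(400,300))]))
```

```text
6.9 [0.54582897 0.04204909 0.21323212] -24.643080690806226 [ 0.79026419  0.22394001 -0.66993866] 0.03157703772914649
rim [0.5464 0.0137 0.0735] 1818 0.1408
rim [0.5441 0.0143 0.0736] 208 0.1411
```

View pics/p1.png

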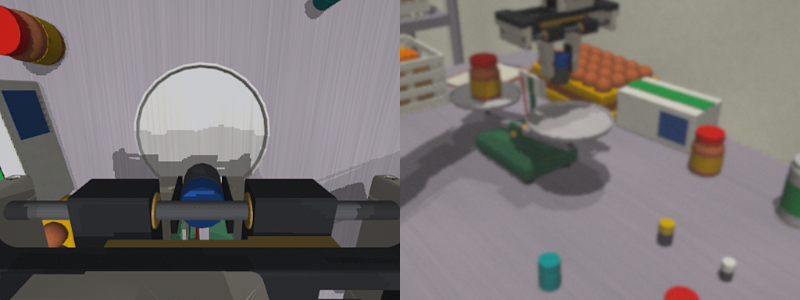

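The blue weight is gripped upright over the pan (wrist view (203,200), side view (562,65)). The pan is still at its start. Lowering.

Call:
jog_arm --pt "0.02 0 0 -0.03 0" --pt "0.02 0 0 -0.045 0" --pt "0.02 0 0 -0.055 0" --pt "0.02 0 0 -0.06 0" --pt "0.02 0 0 -0.062 0" --pt "0.02 0 0 -0.063 0" --pt "0.02 0 0 -0.063 0" --pt "0.02 0 0 -0.063 0" --pt "0.02 0 0 -0.063 0" --pt "0.02 0 0 -0.063 0"

```text
time_s: 7.83
ee_pos: [0.5463, 0.0422, 0.1511]
orientation: [[-0.001, 0.001, -1.0], [1.0, 0.0, -0.001], [0.0, -1.0, -0.001]]
wrist_force: [0.5, 0.6, -1.9]
grip_width: 0.0318
```

Call:
jog_arm --pt "0.02 0 0 -0.001 0" --pt "0.02 0 0 -0.001 0" --pt "0.034 0 0 -0.001 0" --pt "0.038 0 0 -0.001 0" --pt "0.045 0 0 -0.001 0" --pt "0.055 0 0 -0.001 0" --pt "0.055 0 0 -0.001 0" --pt "0.055 0 0 0.02 0" --pt "0.055 0 0 0.05 0" --pt "0.055 0 0 0.09 0" --pt "0.055 0 0 0.12 0" --pt "0.055 0 0 0.12 0"

```text
time_s: 8.83
ee_pos: [0.5491, 0.0425, 0.2778]
orientation: [[-0.002, 0.01, -1.0], [1.0, 0.002, -0.002], [0.002, -1.0, -0.01]]
wrist_force: [1.7, 0.5, 0.8]
grip_width: 0.0553
```

Run:
```python
from h import *
s=get_state();print(s['time_s'],s['ee_pos'],s['wrist_force'],s['grip_width'])
c=capture('wrist');T=W(c,s);panfit(c,T)
for d,TT in((c,T),):
    m=cv2.inRange(cv2.cvtColor(d['frame'],cv2.COLOR_BGR2HSV),(100,100,60),(125,255,255))>0
    q=pts(d,TT,m);q=q[(abs(q[:,0]-.546)<.05)&(abs(q[:,1]-.04)<.05)];print(len(q),q.min(0) if len(q) else'',q.max(0) if len(q) else'')
d=capture('side');TT=W(d);panfit(d,TT)
m=cv2.inRange(cv2.cvtColor(d['frame'],cv2.COLOR_BGR2HSV),(100,100,60),(125,255,255))>0
q=pts(d,TT,m);q=q[(abs(q[:,0]-.546)<.05)&(abs(q[:,1]-.04)<.05)];print(len(q),q.min(0),q.max(0))
caps(d,TT)
cv2.imwrite('pics/p2.png',np.hstack([cv2.resize(c['frame'],(400,300)),cv2.resize(d['frame'][60:285,120:420],(400,300))]))
```

```text
8.8333 [0.54914693 0.04248791 0.27781609] [1.73137984 0.45739936 0.80251765] 0.055253174841803636
rim [0.5463 0.0136 0.0735] 1195 0.1408
847 [0.53206138 0.02523633 0.13383715] [0.56408965 0.0734616  0.18516191]
rim [0.5444 0.0146 0.0738] 198 0.1411
122 [0.5288897  0.02574376 0.16648818] [0.55690137 0.05087992 0.18518028]
[336 154  28  36] ztop 0.0856 mid [ 0.7922 -0.1027] circ [ 0.7933 -0.1043  0.0295] hsv [  1. 202. 185.]
[404 183  45  46] ztop 0.0967 mid [ 0.785 -0.308] circ [ 0.7924 -0.3072  0.0364] hsv [ 12.  11. 131.]
[313 223  13  18] ztop 0.041 mid [ 0.5623 -0.2059] circ [ 0.5618 -0.2061  0.0126] hsv [ 23. 201. 180.]
[223 249  17  26] ztop 0.0492 mid [ 0.3623 -0.1671] circ [ 0.3619 -0.1671  0.0165] hsv [ 89. 187. 139.]
[360 253  12  15] ztop 0.0333 mid [ 0.5695 -0.3183] circ [ 0.5698 -0.3176  0.0102] hsv [ 21.  14. 187.]
[315 274  30  40] ztop 0.0594 mid [ 0.4402 -0.3373] circ [ 0.4407 -0.3374  0.0223] hsv [  0. 200. 186.]
```

View pics/p2.png

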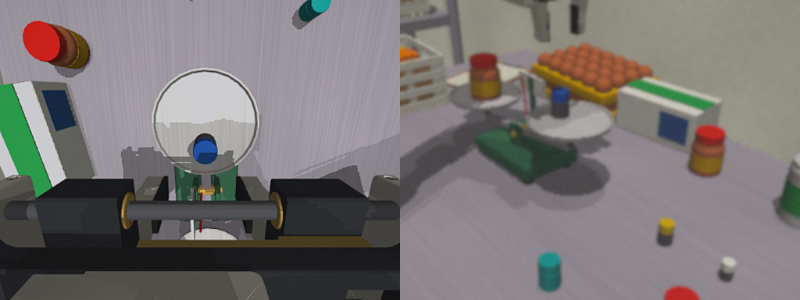

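The 200 g weight stands upright on the pan (wrist (205,150), side (560,103)). The beam hasn't moved. Next, the yellow one.

Call:
jog_arm --pt "0.055 0.017 -0.249 0 0" --pt "0.055 0.017 -0.249 0 0" --pt "0.055 0.017 -0.249 0 0" --pt "0.055 0.017 -0.249 0 0" --pt "0.055 0.017 -0.249 0 0" --pt "0.055 0.017 -0.249 0 0" --pt "0.055 0.017 -0.249 0 0" --pt "0.055 0.017 -0.249 -0.04 0" --pt "0.055 0.017 -0.249 -0.08 0" --pt "0.055 0.017 -0.249 -0.12 0" --pt "0.055 0.017 -0.249 -0.16 0" --pt "0.055 0.017 -0.249 -0.18 0" --pt "0.055 0.017 -0.249 -0.2 0" --pt "0.055 0.017 -0.249 -0.22 0" --pt "0.055 0.017 -0.249 -0.24 0" --pt "0.055 0.017 -0.249 -0.25 0" --pt "0.055 0.017 -0.249 -0.257 0" --pt "0.055 0.017 -0.249 -0.258 0" --pt "0.055 0.017 -0.249 -0.258 0" --pt "0.055 0.017 -0.249 -0.258 0"

```text
time_s: 10.6
ee_pos: [0.5637, -0.2069, 0.0134]
orientation: [[-0.001, 0.001, -1.0], [1.0, -0.0, -0.001], [-0.0, -1.0, -0.001]]
wrist_force: [0.8, -0.5, -0.2]
grip_width: 0.0546
```

Call:
jog_arm --pt "0.015 0 0 0 0" --pt "0.015 0 0 0 0" --pt "0.015 0 0 0 0" --pt "0.015 0 0 0 0" --pt "0.015 0 0 0 0" --pt "0.015 0 0 0 0" --pt "0.015 0 0 0 0" --pt "0.015 0 0 0 0" --pt "0.015 0 0 0 0" --pt "0.015 0 0 0 0" --pt "0.015 0 0 0 0" --grip_force 15

```text
time_s: 11.52
ee_pos: [0.5631, -0.2069, 0.0128]
orientation: [[-0.001, 0.0, -1.0], [1.0, -0.0, -0.001], [-0.0, -1.0, -0.0]]
wrist_force: [-0.4, 1.0, 4.7]
grip_width: 0.0243
```

Call:
jog_arm --pt "0.015 0 0 0.02 0" --pt "0.015 0 0 0.06 0" --pt "0.015 0 0 0.1 0" --pt "0.015 0 0 0.14 0" --pt "0.015 0 0 0.18 0" --pt "0.015 0 0 0.2 0" --pt "0.015 0 0 0.2 0" --pt "0.015 -0.017 0.04 0.2 0" --pt "0.015 -0.017 0.08 0.2 0" --pt "0.015 -0.017 0.12 0.2 0" --pt "0.015 -0.017 0.16 0.2 0" --pt "0.015 -0.017 0.187 0.2 0" --pt "0.015 -0.017 0.187 0.2 0" --pt "0.015 -0.017 0.187 0.2 0" --pt "0.015 -0.017 0.187 0.17 0" --pt "0.015 -0.017 0.187 0.155 0" --pt "0.015 -0.017 0.187 0.145 0" --pt "0.015 -0.017 0.187 0.141 0" --pt "0.015 -0.017 0.187 0.139 0" --pt "0.015 -0.017 0.187 0.138 0"

```text
time_s: 13.18
ee_pos: [0.5464, -0.0203, 0.1508]
orientation: [[-0.0, 0.0, -1.0], [1.0, -0.0, -0.0], [-0.0, -1.0, -0.0]]
wrist_force: [0.3, 0.4, -1.2]
grip_width: 0.0246
```

Run:
```python
from h import *
s=get_state();print(s['time_s'],s['ee_pos'],s['wrist_force'],s['grip_width'])
c=capture('wrist');d=capture('side');panfit(c,W(c,s))
cv2.imwrite('pics/p3.png',np.hstack([cv2.resize(c['frame'],(400,300)),cv2.resize(d['frame'][100:212,180:330],(400,300))]))
```

```text
13.1833 [ 0.54643202 -0.02033063  0.1507757 ] [ 0.34823187  0.43762865 -1.20214317] 0.024627257226874505
rim [0.5466 0.0132 0.0733] 1067 0.141
```

View pics/p3.png

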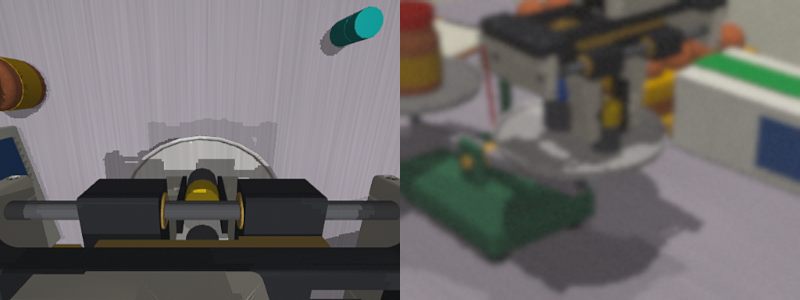

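Call:
jog_arm --pt "0.015 0 0 -0.001 0" --pt "0.015 0 0 -0.002 0" --pt "0.015 0 0 -0.0035 0" --pt "0.015 0 0 -0.005 0" --pt "0.015 0 0 -0.0065 0" --pt "0.015 0 0 -0.008 0" --pt "0.015 0 0 -0.0095 0" --pt "0.015 0 0 -0.011 0" --pt "0.015 0 0 -0.0125 0" --pt "0.015 0 0 -0.014 0" --pt "0.015 0 0 -0.0155 0" --pt "0.015 0 0 -0.017 0" --pt "0.015 0 0 -0.0185 0" --pt "0.015 0 0 -0.02 0" --pt "0.015 0 0 -0.021 0" --pt "0.015 0 0 -0.022 0" --pt "0.015 0 0 -0.022 0" --pt "0.015 0 0 -0.022 0"

```text
time_s: 14.78
ee_pos: [0.546, -0.0198, 0.1285]
orientation: [[-0.001, -0.0, -1.0], [1.0, -0.0, -0.001], [-0.0, -1.0, 0.0]]
wrist_force: [0.1, 0.1, -0.4]
grip_width: 0.0245
```

Run:
```python
from h import *
s=get_state();print(s['time_s'],s['ee_pos'],s['wrist_force'],s['grip_width'])
c=capture('wrist');panfit(c,W(c,s),.115,.147)
```

```text
14.7833 [ 0.54597316 -0.01983758  0.12849939] [ 0.08265353  0.14076072 -0.3647764 ] 0.02447869590252331
rim [0.5465 0.0166 0.0736] 2959 0.1176
```

Call:
jog_arm --pt "0.028 0 0 0 0" --pt "0.032 0 0 0 0" --pt "0.04 0 0 0 0" --pt "0.048 0 0 0 0" --pt "0.048 0 0 0.002 0" --pt "0.048 0 0 0.02 0" --pt "0.048 0 0 0.05 0" --pt "0.048 0 0 0.09 0" --pt "0.048 0 0 0.13 0" --pt "0.048 0 0 0.17 0" --pt "0.048 0 0 0.19 0" --pt "0.048 0 0 0.19 0" --pt "0.048 0 0 0.19 0" --pt "0.048 0 0 0.19 0" --pt "0.048 0 0 0.19 0" --pt "0.048 0 0 0.19 0" --pt "0.048 0 0 0.19 0" --pt "0.048 0 0 0.19 0" --pt "0.048 0 0 0.19 0" --pt "0.048 0 0 0.19 0"

```text
time_s: 16.5
ee_pos: [0.5461, -0.0199, 0.3183]
orientation: [[-0.001, -0.0, -1.0], [1.0, -0.0, -0.001], [-0.0, -1.0, 0.0]]
wrist_force: [0.6, -0.0, -0.4]
grip_width: 0.0481
```

Call:
jog_arm --pt "0.048 0 0 0 0" --pt "0.048 0 0 0 0" --pt "0.048 0 0 0 0" --pt "0.048 0 0 0 0" --pt "0.048 0 0 0 0" --pt "0.048 0 0 0 0" --pt "0.048 0 0 0 0" --pt "0.048 0 0 0 0" --pt "0.048 0 0 0 0" --pt "0.048 0 0 0 0" --pt "0.048 0 0 0 0" --pt "0.048 0 0 0 0" --pt "0.048 0 0 0 0" --pt "0.048 0 0 0 0" --pt "0.048 0 0 0 0" --pt "0.048 0 0 0 0" --pt "0.048 0 0 0 0" --pt "0.048 0 0 0 0"

```text
time_s: 18.0
ee_pos: [0.5461, -0.0199, 0.3186]
orientation: [[-0.001, -0.0, -1.0], [1.0, 0.0, -0.001], [0.0, -1.0, 0.0]]
wrist_force: [0.5, 0.1, 0.8]
grip_width: 0.0483
```

```bash
cat > chk.py <<'E'
from h import *
import sys
def chk(n):
    s=get_state();c=capture(n);T=W(c,s);panfit(c,T,.117,.127)
    hsv=cv2.cvtColor(c['frame'],cv2.COLOR_BGR2HSV)
    for nm,lo,hi in(('blue',(100,100,60),(125,255,255)),('yel',(18,110,80),(32,255,255))):
        q=pts(c,T,cv2.inRange(hsv,lo,hi)>0);q=q[(abs(q[:,0]-.546)<.07)&(abs(q[:,1]-.013)<.07)&(q[:,2]>.12)]
        zt=np.percentile(q[:,2],95);t=q[q[:,2]>zt-.004];print(n,nm,'top',zt.round(4),((t.min(0)+t.max(0))/2).round(4),'xyspan',np.ptp(t,0).round(4))
    q=pts(c,T,np.ones(c['z_map'].shape,bool));d=np.hypot(q[:,0]-.546,q[:,1]-.013);q=q[(d<.06)&(q[:,2]>.09)&(q[:,2]<.142)]
    print(' floor z',np.median(q[:,2]).round(4));return c
s=get_state();print(s['time_s'],s['ee_pos'],s['wrist_force'])
for n in('wrist','side','scene','side'): c=chk(n); cv2.imwrite(f'pics/f_{n}.png',c['frame'])
a,b=[cv2.imread(f'pics/f_{n}.png') for n in('scene','side')]
cv2.imwrite(sys.argv[1],np.hstack([cv2.resize(a[120:330,150:430],(400,300)),cv2.resize(b[100:212,180:330],(400,300))]))
E
python3 chk.py pics/p4.png
```

```text
18.0 [ 0.54605613 -0.01985496  0.31856509] [0.45608876 0.12993125 0.83156416]
rim [0.5462 0.0116 0.0736] 646 0.1188
wrist blue top 0.1621 [0.5466 0.0389 0.1606] xyspan [0.0306 0.0306 0.0049]
wrist yel top 0.4135 [ 0.5335 -0.0429  0.4124] xyspan [0.0801 0.0026 0.0047]
 floor z 0.1131
rim [0.5443 0.0129 0.0736] 197 0.1192
side blue top 0.1627 [0.5415 0.037  0.1609] xyspan [0.0247 0.023  0.0041]
side yel top 0.4149 [ 0.5283 -0.0416  0.4136] xyspan [0.0808 0.0044 0.0051]
 floor z 0.1144
rim [0.5462 0.0129 0.0736] 254 0.1193
scene blue top 0.1632 [0.5464 0.0405 0.1618] xyspan [0.0298 0.0305 0.0052]
scene yel top 0.4139 [0.5619 0.0021 0.414 ] xyspan [0.0747 0.0048 0.0049]
 floor z 0.1144
rim [0.5444 0.0128 0.0736] 182 0.1193
side blue top 0.163 [0.5426 0.0368 0.1611] xyspan [0.0251 0.0244 0.0043]
side yel top 0.415 [ 0.5295 -0.0414  0.4137] xyspan [0.0843 0.0047 0.0048]
 floor z 0.1145
```

View pics/p4.png

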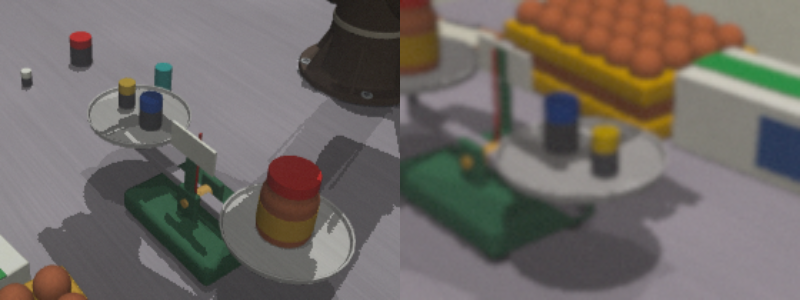

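Both weights stand upright on the pan and the beam is about level. The yellow reading above picked up brass on the gripper (z 0.41), so I'll repeat it with a height limit. I'll also check that the beam is at rest, then sign off.

```bash
sed -i 's/(q\[:,2\]>.12)\]/(q[:,2]>.12)\&(q[:,2]<.19)]/' chk.py; python3 chk.py pics/p5.png | grep -E 'yel|floor' && python3 -c "
from cell import *
print(get_state()['time_s'],sign_off())"
```

```text
wrist yel top 0.1542 [ 0.5461 -0.0206  0.1529] xyspan [0.0235 0.0238 0.0045]
 floor z 0.1131
side yel top 0.1547 [ 0.5436 -0.0209  0.153 ] xyspan [0.0249 0.0231 0.0046]
 floor z 0.1144
scene yel top 0.1551 [ 0.546  -0.0178  0.1538] xyspan [0.0238 0.0227 0.0045]
 floor z 0.1145
side yel top 0.1545 [ 0.5445 -0.0197  0.1529] xyspan [0.023  0.0231 0.0045]
 floor z 0.1145
the job is handed in; nothing more can be done
18.4 None
```

I put the 200 g (blue) and 100 g (yellow) weights upright on the empty pan and handed the job in at 18.4 s. The turquoise look-alike and the other weights were left untouched. I lowered the 100 g weight with the pan until it was about level before letting go, so the beam barely swung.

- **Weights:** they stand about 26 mm (200 g) and 33 mm (100 g) from the pan's centre. Their tops are about 48 mm and 40 mm above the pan floor, as expected for upright weights.
- **Beam:** the pan floor is at 0.1145 m in the scene and side views, against 0.115 m when level, so the tilt is about 0.004 rad. It held steady over repeated pictures, and the gripper was about 160 mm clear above.

**Disagreements:**
- The wrist camera read the floor about 1.4 mm lower than the other two views, which is within its calibration.
- My first check of the yellow weight picked up brass on the gripper by mistake. Repeated with a height limit, it was fine.
- The network gave the turquoise look-alike the higher confidence as the 200 g weight in the side and wrist views, so I chose by cap colour.

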